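# Turn the screw tray's lid to the green spot

## Task

Get the screws of the green compartment ready: with the fingertips, push the upright black tab on the lid of the round screw tray, either way round, until the lid's black pointer points at the green spot on the tray's rim, and leave it there. Only push the tab, do not pinch it between the fingers, and leave the meter, the screwdriver and the jar around it where they are.

Things in the scene. Friction and masses are not known exactly. Their poses are not given: they have to be found in the camera images.
- tray: round dark screw tray fixed to the bench, 200 mm across and 28 mm high; origin at the centre of its underside, on the bench, under the lid's axis; z up. Five spots of different colours lie 45 degrees apart round 180 degrees of its rim, in an order that changes; the other half of the rim (about the tray's -x direction) is bare
- lid (a joint): the light grey flat lid, 154 mm across, its top 33.5 mm above the bench, turning about the tray's vertical axis; rad, grows anticlockwise seen from above, 0 when the pointer lies along the tray's -x direction, so the pointer's direction is the tray's yaw + pi + this value. Stops at +-6.2. No clicks: friction holds it wherever it is left; about 2 N at the tab turns it
- pointer (a point): the point the pointer points at: on the lid's pointer line, 89 mm from the lid's axis, so over the middle of the rim, 31 mm above the bench; the black arrow itself ends 81 mm from the axis
- tab_top (a point): middle of the top edge of the upright black tab, 67.5 mm above the bench. The tab is a plate 24 mm long (radially, from 50 to 74 mm from the lid's axis), 10 mm thick and 34 mm high, standing on the lid in line with the pointer and centred 62 mm from the axis
- spot_green: flat round green spot, 18 mm across, on the tray's rim 89 mm from the tray's centre; origin at its centre, 28 mm above the bench
- spot_red: flat round red spot, 18 mm across, on the tray's rim 89 mm from the tray's centre; origin at its centre, 28 mm above the bench
- spot_yellow: flat round yellow spot, 18 mm across, on the tray's rim 89 mm from the tray's centre; origin at its centre, 28 mm above the bench
- spot_blue: flat round blue spot, 18 mm across, on the tray's rim 89 mm from the tray's centre; origin at its centre, 28 mm above the bench
- spot_white: flat round white spot, 18 mm across, on the tray's rim 89 mm from the tray's centre; origin at its centre, 28 mm above the bench
- meter: loose blue handheld multimeter lying flat, 150 x 78 mm and 49 mm high, about 0.35 kg; origin at the centre of its underside; long side along its x; to be left alone
- driver: loose screwdriver with a red handle lying along its x axis, 150 mm long, under 35 mm high; origin at the middle of its underside; to be left alone
- flux: loose closed jar with a black cap, 42 mm across, 52 mm high; origin at the centre of its underside; to be left alone
There are look-alikes about, which are no part of the job. There is more than one size of the tray; the one meant has the size given above.

How it is judged:
On the way, in this order (a step that is already met when the one before it is completed fails the run):
1. the fingers push the tab and the lid turns ((contact force between the fingers and lid_c1 above 0.3 N or contact force between the fingers and lid_c2 above 0.3 N or contact force between the fingers and lid_c3 above 0.3 N) and (velocity of joint lid above 0.02 rad/s or velocity of joint lid below -0.02 rad/s)).
2. the pointer is at the green spot (horizontal distance between pointer and spot_green below 0.009 m), for 0.2 s.
At the end, for the whole second after the job is handed in: the pointer line passes within 9 mm of the centre of the green spot (so over the spot), the lid is at rest, and the meter, screwdriver and jar are within 20 mm of where they started (horizontal distance between pointer and spot_green below 0.009 m and velocity of joint lid between -0.05 and 0.05 rad/s and distance of each of meter, driver, flux from where it was at the start of the episode below 0.02 m); the robot touches nothing.
It fails at once if the tab is pinched: both broad faces pressed by the fingers at once (contact force between the fingers and lid_c2 above 1 N and contact force between the fingers and lid_c3 above 1 N).
It fails at once if the meter is lifted or shifted by more than 20 mm (distance of meter from where it was at the start of the episode above 0.02 m).
It fails at once if the screwdriver is lifted or shifted by more than 20 mm (distance of driver from where it was at the start of the episode above 0.02 m).
It fails at once if the jar is lifted or shifted by more than 20 mm (distance of flux from where it was at the start of the episode above 0.02 m).
It also fails if it takes over 48 s, if anything falls off the work surface, if the arm or the gripper's body presses on something with over 40 N, if the wrist force passes 120 N, or if a joint passes its speed limit or range.

## Robot

A 7-joint arm with a two-finger parallel gripper is mounted at the origin on the work surface. World frame = base frame: x ahead of the robot, y to its left, z up, the work surface at z = 0. Lengths are in m, angles in rad, forces in N, time in s.
With the tool pointing down it reaches from about 0.4 to 0.85 m from the base axis. Payload 10.4 kg.
Tool frame: the origin (TCP) lies midway between the tips of the shut fingers; the grasp point (between the pads) lies 19 mm behind it (manip.hold_point_z is the distance from the TCP to the grasp point, in m); z points along the fingers, y is the line along which they close (so a half turn about z gives the same grasp; the last joint's range is limited). The gripper opens to 85 mm and grips with 20 to 120 N. Pads are 22 mm wide; open, the fingers measure 114 mm over their backs; the gripper's body (76 mm by 85 mm) begins 54 mm behind the grasp point. The pads swing forward as they close: fully open they stand 13 mm farther back than shut.
Start: joints at [1.157, 0.332, -0.065, 1.46, 0.022, 1.35, -0.088], TCP at [0.238, -0.578, 0.196] pointing down, gripper open.
Joint ranges: [-2.6, 2.6], [-0.5, 2.12], [-1.47, 1.34], [0.16, 2.42], [-1.27, 4.41], [0.06, 2.06], [-2.6, 2.6]. Speed limits (rad/s): [2.22, 2.22, 2.79, 2.79, 3.14, 3.14, 3.14].

## Interface

Orientations are given as a unit quaternion [x, y, z, w].
In Python, from workcell import manip, eyes, job gives the robot as it stands.
- The arm moves only by the shell command python3 -m crank 'ROWS' [FORCE]. ROWS is JSON, a list that holds one entry, the list of rows, each a list of 7 numbers: the finger opening in cm, from 0 to 8.54, then the shift along the world's x, y, z in cm, then the turn, a rotation vector about the world's x, y, z in degrees. In form: [[[hand, x, y, z, ax, ay, az], ...]]. A call has 1 to 20 rows; each row shifts and turns the commanded pose from where the row before left it; what a row does not reach is not made up. A row lasts 1/8 s, in which the tool goes at most 62.5 mm and 10.7 degrees, less where a joint would pass 70% of its speed; a pose out of reach is approached as far as the arm can. A call with a gripper value outside its range is refused whole. The fingers move at their own pace and stop on an object; FORCE is the grip in N (left out, the last holds). Time passes only in rows, so rows that do not move let the fingers close. It gives the time, the measured TCP pose, the force, the opening and the grip force at its end, in the units of the state.
- manip.get_obs(): the state, without advancing time (a new reading comes with each control period).
- eyes.camera(name): name is "scene" or "top" or "wrist"; returns (picture, depth): 420x560x3 uint8, red, green, blue; 420x560 float32, m along the optical axis (not along the pixel's ray), 0 where there is no reading.
- eyes.camera_params(name): a dict with "fx", "fy", "cx", "cy" (pixels), "world_from_camera" (4x4, takes a point from camera to world coordinates); the wrist camera has in their place "hand_eye" (4x4, takes a point from camera to tool coordinates, whose origin is the TCP and whose axes are the flange's). Camera axes: x right, y down, z forward; pixel columns grow to the right and rows downward; lengths in m; the calibration is good to about 2 mm. The wrist camera is an equidistant fisheye: a pixel r from the principal point sees the ray r / f radians off the axis. A picture is of the moment at which its call begins: read the wrist's pose just before it. camera_params takes no time and is no camera call.
- job.hand_in(): hands the job in; it is judged then, once.
The state is a dict: "clock": time; "joint_pos": joint angles; "joint_velocities": joint speeds; "tau": joint torques, N m; "position": TCP position; "ee_rot": TCP orientation; "ft_force": force on the tool from outside, world axes, zero at the start; "torque": the same for the moment, N m; "grip_width": opening from 0.0 (shut) to 1.0 (fully open); "grasp_force": force on a finger pad.
Only numpy, scipy, OpenCV 4.12 (cv2) and the standard library are available. Lean on these libraries where they do the work, as an engineer would, in place of code of your own. Each camera call takes 0.05 s, during which the arm holds its last target. There are 200 camera calls.

## Working session

There is one attempt and no reset: what is moved stays moved. The work goes in short steps, Python scripts to look and compute and a shell command to move; the robot and the scene stay as the last step left them, time stands still between calls to the robot, and variables do not carry over. Pictures are saved under pics/ and viewed, at most 10 in all, crops included, and the job is handed in when it is done.

```bash
mkdir -p pics; python3 - <<'E'
from workcell import manip, eyes, job
import cv2,numpy as np
o=manip.get_obs();print(o['clock'],o['position'],o['ee_rot'],o['grip_width'])
for n in('top','scene'):
    p,d=eyes.camera(n);np.savez(f'{n}.npz',p=p,d=d);cv2.imwrite(f'pics/{n}0.png',p[:,:,::-1]);c=eyes.camera_params(n);print(n,c)
E
```

```text
0.0 [ 0.23788329 -0.57747874  0.19537023] [ 9.80970042e-01  1.94157701e-01 -1.82159262e-04 -7.27953675e-04] 1.004422868732184
top {'fx': 484.12048849567935, 'fy': 484.12048849567935, 'cx': 274.7413324559028, 'cy': 205.65442855161487, 'world_from_camera': array([[ 0.00665769, -0.99559311,  0.09354163,  0.333483  ],
       [-0.99982689, -0.00825281, -0.016676  ,  0.04473385],
       [ 0.01737449, -0.09341441, -0.9954757 ,  1.36983949],
       [ 0.        ,  0.        ,  0.        ,  1.        ]])}
scene {'fx': 443.7461635107925, 'fy': 443.7461635107925, 'cx': 272.00372870794155, 'cy': 207.969451484708, 'world_from_camera': array([[-0.39082877,  0.65570429, -0.64599129,  1.0890937 ],
       [ 0.92033639,  0.26671515, -0.28608384,  0.3184552 ],
       [-0.01529074, -0.70633909, -0.70770847,  0.75856003],
       [ 0.        ,  0.        ,  0.        ,  1.        ]])}
```

View pics/top0.png

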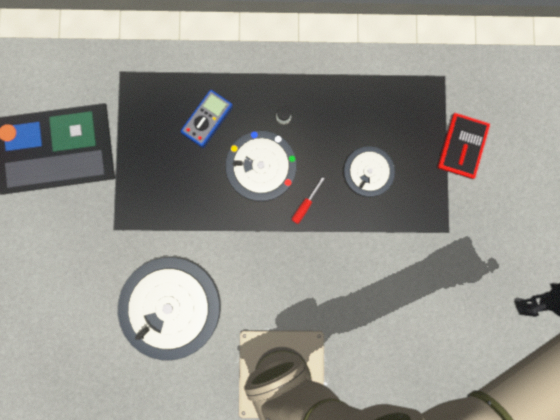

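View pics/scene0.png

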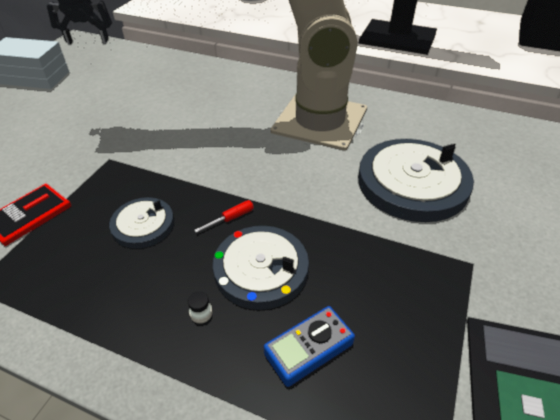

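The top view shows three trays: middle (262,165) about 70 px across, right (370,171) about 50 px, and lower left (169,308) about 102 px. At about 361 px/m, 200 mm is about 72 px, so the middle tray, the one with the coloured spots, is the one meant. Its tab is on its left at about (238,163), and green is at about (292,159). I'll measure these and confirm in a crop.

```bash
cat > h.py <<'E'
import numpy as np,cv2
from workcell import manip,eyes,job
def toplane(n,uv,z):
    c=eyes.camera_params(n);T=c['world_from_camera']
    r=T[:3,:3]@np.array([(uv[0]-c['cx'])/c['fx'],(uv[1]-c['cy'])/c['fy'],1]);t=T[:3,3]
    return t+r*(z-t[2])/r[2]
def cents(m,mn=6):
    n,l,s,c=cv2.connectedComponentsWithStats(m.astype(np.uint8))
    return [(c[i].round(1),s[i,4]) for i in range(1,n) if s[i,4]>=mn]
E
python3 - <<'E'
from h import *
R={'top':(215,120,310,210),'scene':(200,215,320,315)}
tiles=[]
for n in R:
    p=np.load(n+'.npz')['p'];x0,y0,x1,y1=R[n];c=p[y0:y1,x0:x1];
    hsv=cv2.cvtColor(c,cv2.COLOR_RGB2HSV);H,S,V=[hsv[...,i].astype(int) for i in range(3)]
    b=(S>120)&(V>90)
    for k,m in dict(red=b&((H<10)|(H>170)),yellow=b&(H>18)&(H<35),green=b&(H>40)&(H<85),blue=b&(H>100)&(H<130),white=(S<60)&(V>170)).items():
        for uv,a in cents(m):
            print(n,k,uv+[x0,y0],a,toplane(n,uv+[x0,y0],.0335 if a>500 else .028).round(4))
    m=((S<60)&(V>170)).astype(np.uint8); ct=max(cv2.findContours(m,0,2)[0],key=cv2.contourArea)
    e=cv2.fitEllipse(cv2.convexHull(ct)); print('lid',e,toplane(n,np.array(e[0])+[x0,y0],.0335).round(4))
    tiles.append(cv2.resize(c,(400,int(400*c.shape[0]/c.shape[1])),interpolation=2)[:333])
h=min(t.shape[0] for t in tiles)
cv2.imwrite('pics/crop.png',np.hstack([t[:h] for t in tiles])[:,:,::-1])
E
```

```text
top red [287.7 182.1] 37 [ 0.5261 -0.0136  0.028 ]
top red [304.5 204.5] 101 [ 0.4635 -0.0607  0.028 ]
top yellow [233.8 148. ] 41 [0.6214 0.1385 0.028 ]
top green [291.7 158.4] 32 [ 0.5934 -0.0245  0.028 ]
top blue [217.6 124. ] 40 [0.6898 0.1851 0.028 ]
top blue [253.9 134.3] 37 [0.6613 0.0824 0.028 ]
top white [262.1 164.7] 2259 [0.5737 0.0584 0.0335]
lid ((46.753726959228516, 43.23929214477539), (53.57317352294922, 60.21950149536133), 34.3775634765625) [0.5778 0.0594 0.0335]
scene red [229.3 216.6] 52 [ 0.4847 -0.0564  0.028 ]
scene red [237.4 233.8] 52 [ 0.5249 -0.0161  0.028 ]
scene yellow [285.4 289.1] 75 [0.6198 0.1356 0.028 ]
scene green [218.7 254.5] 63 [ 0.5924 -0.0269  0.028 ]
scene blue [251.4 295.8] 78 [0.6594 0.0803 0.028 ]
scene blue [316.5 312.8] 13 [0.6469 0.2094 0.028 ]
scene white [315.6 215.7] 21 [0.4077 0.125  0.028 ]
scene white [212.9 221.6] 18 [ 0.5128 -0.0838  0.028 ]
scene white [257.6 260.1] 3042 [0.5787 0.0573 0.0335]
scene white [223.1 280.5] 60 [0.6482 0.0126 0.028 ]
lid ((60.13605880737305, 45.65010452270508), (58.469383239746094, 73.57838439941406), 86.0085678100586) [0.578  0.0627 0.0335]
```

View pics/crop.png

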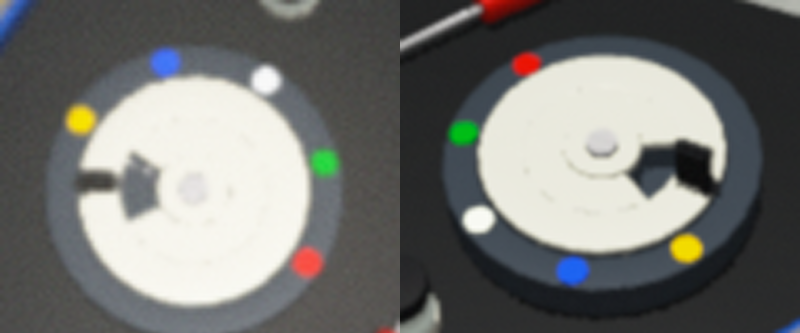

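The crop confirms the middle tray. The tab points at about 93° in the world frame (left in the top view) and green is at about -77°, with centre ≈ (0.573, 0.061). I'll push clockwise about 170° with the shut fingers, starting from the anticlockwise side of the tab at about 128°.

```bash
python3 -m crank '[[[0,2,4.6,0,0,0,-9],[0,2,4.6,0,0,0,0],[0,2,4.6,0,0,0,0],[0,2,4.6,0,0,0,0],[0,2,4.6,0,0,0,0],[0,2,4.6,0,0,0,0],[0,2,4.6,0,0,0,0],[0,2,4.6,0,0,0,0],[0,2,4.6,0,0,0,0],[0,2,4.6,0,0,0,0],[0,2,4.6,0,0,0,0],[0,2,4.6,0,0,0,0],[0,2,4.6,0,0,0,0],[0,2,4.6,0,0,0,0],[0,1.7,4.3,0,0,0,0],[0,0,0,0,0,0,0],[0,0,0,0,0,0,0]]]' 20
python3 - <<'E'
from h import *
# tab black pixels seen in top: centre from spots
for n,(x0,y0,x1,y1) in {'top':(228,155,246,172)}.items():
    p=np.load(n+'.npz')['p'][y0:y1,x0:x1]
    print(p.max(2))
o=manip.get_obs();print(o['clock'],o['position'],o['ee_rot'],o['joint_pos'])
p,d=eyes.camera('wrist');cv2.imwrite('pics/w1.png',p[:,:,::-1]);c=eyes.camera_params('wrist');print(c)
E
```

```text
clock: 2.22
position: [0.5349, 0.1086, 0.1958]
ee_rot: [0.993, 0.117, -0.0, 0.0]
ft_force: [0.2, -0.6, 0.4]
grip_width: -0.001
grasp_force: 0.0
[[106 107 112 114 112 114 123 176 229 241 242 243 244 244 245 245 245 239]
 [103 109 110 113 115 114 138 208 237 243 244 244 244 244 245 245 241 223]
 [107 112 110 111 112 117 157 223 241 243 244 244 244 244 246 244 237 202]
 [107 109 109 114 111 125 181 229 241 243 244 244 244 245 245 242 230 202]
 [107 109 110 113 115 126 185 223 232 233 233 236 237 239 242 237 207 165]
 [107 110 114 114 113 109 137 163 167 166 170 174 185 202 228 226 176 132]
 [112 112 110 111 107  93  95  98  95  94 100 105 111 136 177 186 153 124]
 [111 112 113 109 101  83  73  73  72  72  76  78  79  96 133 148 134 117]
 [113 112 110 106  93  78  72  68  70  71  75  73  71  87 111 127 121 117]
 [110 114 113 107  95  85  76  73  81  80  79  78  81  97 127 130 123 117]
 [110 109 114 113 105  95  99 111 140 147 142 145 145 156 177 158 129 120]
 [113 113 113 116 116 123 156 183 218 226 227 227 228 230 226 185 134 117]
 [113 110 113 115 115 141 206 231 240 243 243 243 244 24
[... 271 characters left out ...]
95 234 243 245 245 245 245 245 245 238 208 156]]
2.225 [0.53485513 0.10857928 0.19577828] [ 9.93180950e-01  1.16581934e-01 -4.72098697e-04  1.75559726e-04] [ 0.33453761  0.22767426 -0.70930225  1.64220288  0.15210859  1.32908218
 -1.73579699]
{'fx': 325.19226210127806, 'fy': 325.19226210127806, 'cx': 276.1258430314807, 'cy': 203.53206311914587, 'hand_eye': array([[-6.89638147e-04, -9.50069034e-01, -3.12039027e-01,
         8.04686583e-02],
       [ 9.99998827e-01, -1.08191282e-03,  1.08401353e-03,
         6.90787532e-05],
       [-1.36748671e-03, -3.12037913e-01,  9.50068666e-01,
        -1.78326119e-01],
       [ 0.00000000e+00,  0.00000000e+00,  0.00000000e+00,
         1.00000000e+00]])}
```

View pics/w1.png

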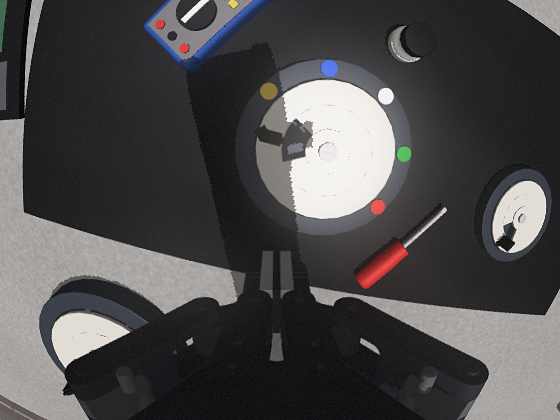

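The wrist view shows the tab at about (267,132), pointing left. Green is at (404,154). The shut fingers at (278,260) are behind the tab on its anticlockwise side, so they can go straight down.

```bash
python3 -m crank '[[[0,0,0,-5,0,0,0],[0,0,0,-5,0,0,0],[0,0,0,-3,0,0,0],[0,0,0,-1.9,0,0,0],[0,0,0,0,0,0,0],[0,0,0,0,0,0,0]]]'
python3 - <<'E'
from h import *
o=manip.get_obs();print(o['position'],o['ft_force'])
a=np.radians(np.r_[128.3,np.arange(120,-51,-10)]);P=100*(np.array([.573,.061])+.062*np.c_[np.cos(a),np.sin(a)])
P[0]=100*o['position'][:2]
print(np.diff(P,axis=0).round(2).tolist())
E
```

```text
clock: 3.02
position: [0.536, 0.1091, 0.0486]
ee_rot: [0.993, 0.116, 0.001, 0.0]
ft_force: [1.6, 0.2, 0.2]
grip_width: 0.002
grasp_force: 0.0
[0.53602445 0.10908157 0.04859812] [1.58191768 0.1551514  0.23317361]
[[0.6, 0.56], [0.98, 0.46], [1.04, 0.28], [1.08, 0.09], [1.08, -0.09], [1.04, -0.28], [0.98, -0.46], [0.89, -0.62], [0.76, -0.76], [0.62, -0.89], [0.46, -0.98], [0.28, -1.04], [0.09, -1.08], [-0.09, -1.08], [-0.28, -1.04], [-0.46, -0.98], [-0.62, -0.89], [-0.76, -0.76]]
```

```bash
python3 -m crank '[[[0,0.6,0.56,0,0,0,0],[0,0.98,0.46,0,0,0,0],[0,1.04,0.28,0,0,0,0],[0,1.08,0.09,0,0,0,0],[0,1.08,-0.09,0,0,0,0],[0,1.04,-0.28,0,0,0,0],[0,0.98,-0.46,0,0,0,0],[0,0.89,-0.62,0,0,0,0],[0,0.76,-0.76,0,0,0,0],[0,0.62,-0.89,0,0,0,0],[0,0.46,-0.98,0,0,0,0],[0,0.28,-1.04,0,0,0,0],[0,0.09,-1.08,0,0,0,0],[0,-0.09,-1.08,0,0,0,0],[0,-0.28,-1.04,0,0,0,0],[0,0,0,0,0,0,0],[0,0,0,0,0,0,0]]]'
python3 - <<'E'
from h import *
o=manip.get_obs();print(o['position'],o['ft_force'])
p,d=eyes.camera('scene');q,d=eyes.camera('wrist');cv2.imwrite('pics/p2.png',np.hstack([cv2.resize(p[190:340,170:330],None,fx=2.5,fy=2.5),cv2.resize(q[40:265,220:460],(400,375))])[:,:,::-1])
E
```

```text
clock: 5.15
position: [0.6304, 0.0402, 0.0474]
ee_rot: [0.993, 0.117, 0.0, -0.0]
ft_force: [-0.1, 1.3, 0.3]
grip_width: -0.001
grasp_force: 0.0
[0.63035121 0.04023527 0.04735449] [-0.13579268  1.32785442  0.26722329]
```

View pics/p2.png

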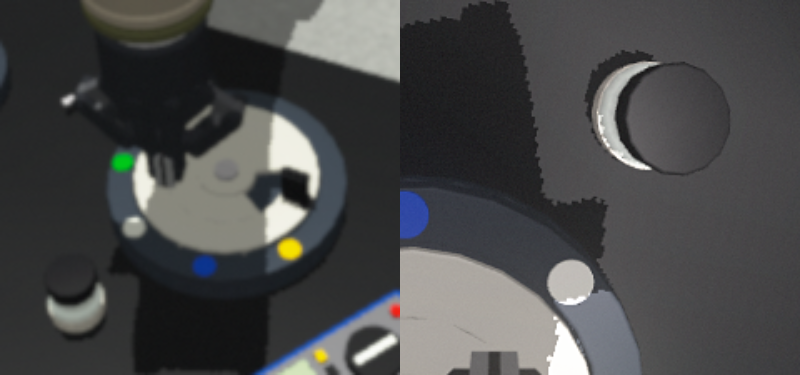

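The lid has not turned: the tab is still in its place beside yellow, at crop (295,187), while the fingers are already near white. I'll check the geometry by projecting the tool and the tab into the scene view.

```bash
python3 - <<'E'
from h import *
def proj(n,P):
    c=eyes.camera_params(n);T=np.linalg.inv(c['world_from_camera']);q=T[:3,:3]@P+T[:3,3];return np.array([c['fx']*q[0]/q[2]+c['cx'],c['fy']*q[1]/q[2]+c['cy']]),q[2]
o=manip.get_obs();P=o['position']
p,d=eyes.camera('scene');t,dt=eyes.camera('top')
def mark(im,n,P,c):
    uv,_=proj(n,np.array(P,float));cv2.circle(im,tuple(int(v*16*3+24) for v in uv),40,c,-1,cv2.LINE_AA,4)
ims=[]
for n,im,(x0,y0,x1,y1) in (('scene',p,(190,200,325,330)),('top',t,(205,110,320,220))):
    b=cv2.resize(im,None,fx=3,fy=3,interpolation=2)
    mark(b,n,P,(255,0,255));mark(b,n,[.573,.061,.0335],(255,128,0))
    for a in(93,):
        for r in(.05,.074): mark(b,n,[.573+r*np.cos(np.radians(a)),.061+r*np.sin(np.radians(a)),.0675],(0,255,255))
    ims.append(cv2.resize(b[3*y0:3*y1,3*x0:3*x1],(400,380)))
cv2.imwrite('pics/p3.png',np.hstack(ims)[:,:,::-1]);print(P)
for n,D,uv in(('scene',d,(288,263)),):
    c=eyes.camera_params(n)
    for du in(-4,-2,0,2,4):
        z=np.median(D[uv[1]-1:uv[1]+2,uv[0]+du]);T=c['world_from_camera'];print(T[:3,:3]@(z*np.array([(uv[0]+du-c['cx'])/c['fx'],(uv[1]-c['cy'])/c['fy'],1]))+T[:3,3])
E
```

```text
[0.6303751  0.04049318 0.04731811]
[0.58025713 0.11666247 0.05469795]
[0.58015483 0.12089679 0.05664486]
[0.57966342 0.12495901 0.05804484]
[0.58075466 0.1295916  0.06160609]
[0.57995469 0.13349357 0.06256073]
```

View pics/p3.png

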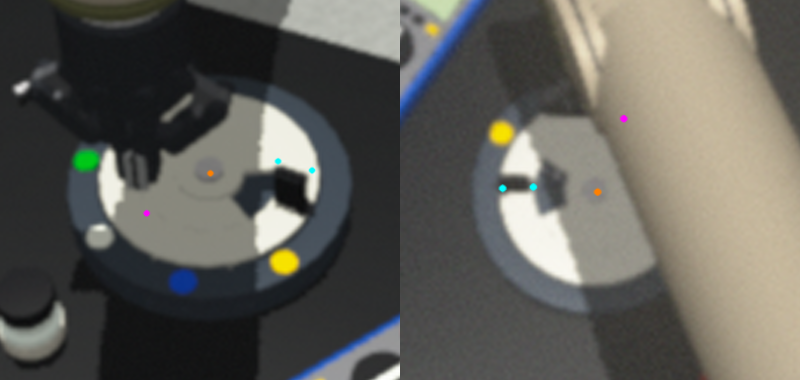

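```bash
python3 - <<'E'
from h import *
p,d=eyes.camera('scene');c=eyes.camera_params('scene');T=c['world_from_camera']
for v in range(248,272,2):
    r=[]
    for u in (232,235,238,241):
        z=d[v,u];X=T[:3,:3]@(z*np.array([(u-c['cx'])/c['fx'],(v-c['cy'])/c['fy'],1]))+T[:3,3];r.append((X*1000).round().astype(int).tolist())
    print(v,r,p[v,232:243:3].max(1))
print(manip.get_obs()['position'])
E
```

```text
248 [[642, 39, 135], [632, 39, 123], [641, 51, 139], [638, 56, 138]] [24 23 26 24]
250 [[642, 38, 129], [636, 41, 123], [641, 50, 133], [639, 56, 134]] [25 27 24 24]
252 [[640, 36, 119], [640, 43, 123], [642, 51, 129], [639, 55, 127]] [71 40 29 24]
254 [[642, 37, 116], [641, 43, 119], [640, 49, 119], [636, 53, 116]] [84 60 64 24]
256 [[642, 37, 110], [641, 43, 112], [640, 48, 113], [635, 52, 109]] [80 47 72 25]
258 [[639, 34, 99], [641, 42, 105], [639, 47, 106], [635, 51, 103]] [72 44 78 27]
260 [[638, 33, 92], [641, 42, 100], [640, 47, 100], [634, 51, 96]] [72 43 82 25]
262 [[603, 10, 33], [641, 41, 93], [639, 46, 93], [598, 29, 36]] [116  47  83  78]
264 [[607, 13, 33], [608, 20, 37], [640, 47, 88], [602, 31, 35]] [129  84  93 134]
266 [[614, 16, 35], [612, 22, 37], [609, 27, 35], [607, 33, 36]] [141 135 132 136]
268 [[617, 17, 33], [617, 24, 36], [613, 29, 35], [611, 35, 35]] [140 137 136 137]
270 [[622, 20, 35], [620, 26, 34], [617, 31, 33], [617, 38, 37]] [136 136 137 136]
[0.63039124 0.04029734 0.04724823]
```

The depth shows the real fingertips at z ≈ 0.085, about 38 mm above the reported TCP, so they passed over the 67.5 mm tab. I'll go back at this height and lower the tool while watching the depth.

```bash
python3 -m crank '[[[0,-3.2,2.3,0,0,0,0],[0,-3.2,2.3,0,0,0,0],[0,-3.1,2.3,0,0,0,0],[0,0,0,0,0,0,0],[0,0,0,-1,0,0,0],[0,0,0,-1,0,0,0],[0,0,0,0,0,0,0]]]'
python3 - <<'E'
from h import *
o=manip.get_obs();print(o['clock'],o['position'],o['ft_force'])
p,d=eyes.camera('scene');c=eyes.camera_params('scene');T=c['world_from_camera']
v,u=np.mgrid[200:300,220:320];X=np.einsum('ij,jhw->hwi',T[:3,:3],d[200:300,220:320]*np.array([(u-c['cx'])/c['fx'],(v-c['cy'])/c['fy'],np.ones_like(u)]))+T[:3,3]
near=(np.hypot(X[...,0]-o['position'][0],X[...,1]-o['position'][1])<.025)&(X[...,2]>.042)
z=X[near];i=np.argsort(z[:,2])[:12];print((z[i]*1000).round())
cv2.imwrite('pics/p4.png',cv2.resize(p[190:320,200:330],None,fx=3,fy=3)[:,:,::-1])
E
```

```text
clock: 6.28
position: [0.5349, 0.1081, 0.0258]
ee_rot: [0.993, 0.116, -0.001, -0.0]
ft_force: [0.0, 0.7, 0.5]
grip_width: 0.0
grasp_force: 0.0
6.275 [0.53493013 0.10814153 0.02579835] [0.01535938 0.66757677 0.54013247]
[[543. 113.  64.]
 [543. 117.  66.]
 [545. 111.  66.]
 [544. 115.  67.]
 [538. 119.  68.]
 [545. 109.  68.]
 [546. 107.  69.]
 [542. 117.  69.]
 [545. 104.  69.]
 [545. 111.  69.]
 [547. 106.  69.]
 [544. 115.  69.]]
```

View pics/p4.png

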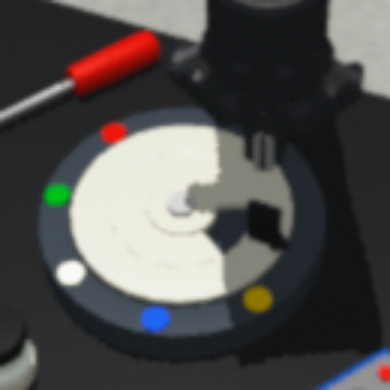

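Reported z is 0.026 while the depth puts the tips at about 0.064, so the 38 mm offset is confirmed. The fingers are at crop (262,150), behind the tab at (265,225). I'll lower another 1.6 cm so the tips are at about 48 mm, then make a short push and check it.

```bash
python3 -m crank '[[[0,0,0,-0.8,0,0,0],[0,0,0,-0.8,0,0,0],[0,0,0,0,0,0,0],[0,0.7,0.66,0,0,0,0],[0,0.98,0.46,0,0,0,0],[0,1.04,0.28,0,0,0,0],[0,1.08,0.09,0,0,0,0],[0,1.08,-0.09,0,0,0,0],[0,1.04,-0.28,0,0,0,0]]]'
python3 - <<'E'
from h import *
o=manip.get_obs();print(o['clock'],o['position'],o['ft_force'])
p,d=eyes.camera('scene')
cv2.imwrite('pics/p5.png',cv2.resize(p[190:320,200:330],None,fx=3,fy=3)[:,:,::-1])
E
```

```text
clock: 7.45
position: [0.5949, 0.1195, 0.0108]
ee_rot: [0.993, 0.116, -0.001, 0.0]
ft_force: [-3.1, 0.1, -0.2]
grip_width: -0.001
grasp_force: 1.2
7.45 [0.59488141 0.11954493 0.01083567] [-3.06198265  0.11341873 -0.19757644]
```

View pics/p5.png

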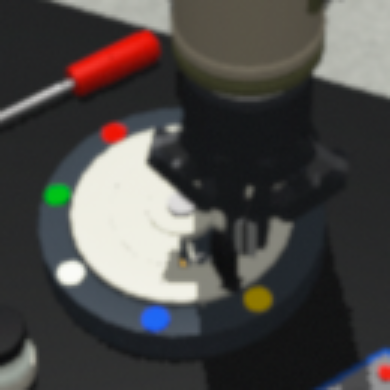

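The push works: the tab has turned to about crop (225,265), near yellow. I'll keep following the circle to tool angle -50°, slowing at the end.

```bash
python3 -m crank '[[[0,0.98,-0.46,0,0,0,0],[0,0.89,-0.62,0,0,0,0],[0,0.76,-0.76,0,0,0,0],[0,0.62,-0.89,0,0,0,0],[0,0.46,-0.98,0,0,0,0],[0,0.28,-1.04,0,0,0,0],[0,0.09,-1.08,0,0,0,0],[0,-0.09,-1.08,0,0,0,0],[0,-0.28,-1.04,0,0,0,0],[0,-0.46,-0.98,0,0,0,0],[0,-0.31,-0.44,0,0,0,0],[0,-0.31,-0.44,0,0,0,0],[0,-0.38,-0.38,0,0,0,0],[0,-0.38,-0.38,0,0,0,0],[0,0,0,0,0,0,0],[0,0,0,0,0,0,0]]]'
python3 - <<'E'
from h import *
o=manip.get_obs();print(o['clock'],o['position'],o['ft_force'])
p,d=eyes.camera('scene');q,_=eyes.camera('wrist');t,_=eyes.camera('top')
cv2.imwrite('pics/p6.png',np.hstack([cv2.resize(a,(390,390)) for a in(p[190:320,200:330],t[110:220,205:315])])[:,:,::-1])
E
```

```text
clock: 9.5
position: [0.6132, 0.0139, 0.0112]
ee_rot: [0.993, 0.116, -0.0, 0.0]
ft_force: [0.4, 0.4, -0.6]
grip_width: -0.004
grasp_force: 0.0
9.5 [0.61321348 0.01386578 0.01118133] [ 0.36307656  0.37961694 -0.63367266]
```

View pics/p6.png

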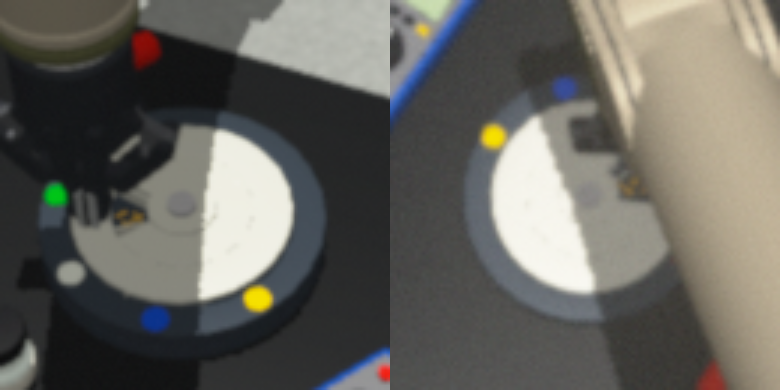

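In the scene crop the tool is at (90,205), and the lid's window with orange screws at (128,215) now faces the green/white side. I'll lift straight up and swing clear so the angle can be measured.

```bash
python3 -m crank '[[[0,0,0,5,0,0,0],[0,0,0,5,0,0,0],[0,-3.2,-4.5,0,0,0,0],[0,-3.2,-4.5,0,0,0,0],[0,-3.2,-4.5,0,0,0,0],[0,-3.2,-4.5,0,0,0,0],[0,-3.2,-4.5,0,0,0,0],[0,-3.2,-4.5,0,0,0,0],[0,-3.2,-4.5,0,0,0,0],[0,-3.2,-4.5,0,0,0,0],[0,0,0,0,0,0,0]]]'
cat > meas.py <<'E'
from h import *
import sys
def warp(n,p,z,S=1000,c0=(.573,.061),half=.12):   # world-plane rectified patch, 1 px = 1/S m
    c=np.array([[c0[0]+sx*half,c0[1]+sy*half,z] for sx,sy in((-1,-1),(1,-1),(1,1),(-1,1))])
    k=eyes.camera_params(n);T=np.linalg.inv(k['world_from_camera']);q=c@T[:3,:3].T+T[:3,3]
    uv=np.c_[k['fx']*q[:,0]/q[:,2]+k['cx'],k['fy']*q[:,1]/q[:,2]+k['cy']].astype(np.float32)
    N=int(2*half*S);H=cv2.getPerspectiveTransform(uv,np.float32([[0,0],[N,0],[N,N],[0,N]]));return cv2.warpPerspective(p,H,(N,N),flags=cv2.INTER_LINEAR)
def spots(n,p):
    w=warp(n,p,.028);hsv=cv2.cvtColor(w,cv2.COLOR_RGB2HSV);H,S,V=[hsv[...,i].astype(int) for i in range(3)];yy,xx=np.mgrid[:240,:240];r=np.hypot(xx-120,yy-120);b=(S>110)&(V>60)&(r>75)&(r<102);o={}
    for k,m in dict(red=b&((H<10)|(H>170)),yellow=b&(H>18)&(H<35),green=b&(H>40)&(H<85),blue=b&(H>100)&(H<130)&(S>150)).items():
        L=cents(m,40)
        if L:o[k]=max(L,key=lambda a:a[1])[0]/1000+[.453,-.059]
    return o
if __name__=='__main__':
    T={n:eyes.camera(n)[0] for n in('top','scene')};np.savez('now.npz',**T)
    for lab,src in(('old',{n:np.load(n+'.npz')['p'] for n in T}),('new',T)):
      for n in T:
        s=spots(n,src[n]);
        C=(s['red']+s['yellow'])/2 if 'red' in s and 'yellow' in s else None
        print(lab,n,{k:v.round(4).tolist() for k,v in s.items()},'C',C)
        if C is None: continue
        g=np.degrees(np.arctan2(*(s['green']-C)[::-1])) if 'green' in s else None
        # darkness centroid on a polar unwrapping at tab-top plane and lid plane
        for z,r0,r1 in((.0675,.052,.072),(.0335,.022,.038)):
            w=cv2.cvtColor(warp(n,src[n],z,c0=tuple(C)),cv2.COLOR_RGB2GRAY).astype(float)
            a=np.radians(np.arange(0,360,.5));rr=np.arange(r0,r1,.001)*1000
            P=cv2.remap(w.astype(np.float32),np.float32(120+np.outer(rr,np.cos(a))),np.float32(120+np.outer(rr,np.sin(a))),1).mean(0)
            D=P<(P.max()+P.min())/2;l=[];st=None
            A=np.r_[D,D];i=0
            while i<720:
                if A[i] and not A[i-1]:
                    j=i
                    while A[j]:j+=1
                    l.append((((i+j-1)/4+180)%360-180,(j-i)/2,P[i:min(j,720)].min().round()))
                i+=1
            print('  green ang',g,'z',z,'dark arcs (mid,width,min)',l)
    print(manip.get_obs()['clock'],manip.get_obs()['position'])
E
python3 meas.py
```

```text
clock: 11.02
position: [0.3541, -0.3493, 0.1111]
ee_rot: [0.994, 0.113, -0.001, 0.0]
ft_force: [-0.2, 0.2, -0.1]
grip_width: 0.001
grasp_force: 0.0
old top {'red': [0.5261, -0.0134], 'yellow': [0.6213, 0.1389], 'green': [0.5938, -0.0246], 'blue': [0.6612, 0.0829]} C [0.5737  0.06275]
  green ang -77.04131733778254 z 0.0675 dark arcs (mid,width,min) [(91.25, 13.0, np.float32(73.0))]
  green ang -77.04131733778254 z 0.0335 dark arcs (mid,width,min) [(88.0, 56.5, np.float32(137.0))]
old scene {'red': [0.5244, -0.0166], 'yellow': [0.6198, 0.1358], 'green': [0.5925, -0.0275], 'blue': [0.6594, 0.0801]} C [0.5721 0.0596]
  green ang -76.81815845335318 z 0.0675 dark arcs (mid,width,min) [(66.5, 42.5, np.float32(22.0)), (-153.25, 141.0, np.float32(51.0))]
  green ang -76.81815845335318 z 0.0335 dark arcs (mid,width,min) [(84.75, 54.0, np.float32(83.0))]
new top {'red': [0.5262, -0.0134], 'yellow': [0.6213, 0.1389], 'green': [0.5939, -0.0245], 'blue': [0.6613, 0.0828]} C [0.57375 0.06275]
  green ang -76.99579154842368 z 0.0675 dark arcs (mid,width,min) [(-72.5, 13.5, np.float32(77.0))]
  green ang -76.99579154842368 z 0.0335 dark arcs (mid,width,min) [(-69.5, 57.5, np.float32(154.0))]
new scene {'red': [0.5244, -0.0166], 'yellow': [0.6198, 0.1358], 'green': [0.5923, -0.0269], 'blue': [0.6594, 0.0801]} C [0.5721 0.0596]
  green ang -76.85550850436317 z 0.0675 dark arcs (mid,width,min) [(-153.25, 140.0, np.float32(51.0)), (-52.75, 35.0, np.float32(17.0))]
  green ang -76.85550850436317 z 0.0335 dark arcs (mid,width,min) [(-67.75, 54.0, np.float32(101.0))]
11.125 [ 0.35735556 -0.34560028  0.11125219]
```

The top view gives the pointer at about -70° (tab -72.5° before the side-face bias, window -69.5°), and green is at -77°. It needs about 7° more. I'll go back to the same place and push slowly to tool angle -60°.

```bash
python3 -m crank '[[[0,3.2,4.5,0,0,0,0],[0,3.2,4.5,0,0,0,0],[0,3.2,4.5,0,0,0,0],[0,3.2,4.5,0,0,0,0],[0,3.2,4.5,0,0,0,0],[0,3.2,4.5,0,0,0,0],[0,3.2,4.5,0,0,0,0],[0,3.2,4.5,0,0,0,0],[0,0,0,0,0,0,0],[0,0,0,-5,0,0,0],[0,0,0,-5,0,0,0],[0,0,0,0,0,0,0]]]'
python3 -m crank '[[[0,-0.12,-0.08,0,0,0,0],[0,-0.12,-0.08,0,0,0,0],[0,-0.12,-0.08,0,0,0,0],[0,-0.12,-0.08,0,0,0,0],[0,-0.12,-0.08,0,0,0,0],[0,-0.12,-0.08,0,0,0,0],[0,-0.1,-0.08,0,0,0,0],[0,-0.1,-0.08,0,0,0,0],[0,0,0,0,0,0,0]]]'
```

```text
clock: 12.62
position: [0.6102, 0.0149, 0.0081]
ee_rot: [0.993, 0.117, -0.003, -0.001]
ft_force: [0.2, 0.2, 0.6]
grip_width: 0.002
grasp_force: 0.0
clock: 13.75
position: [0.6038, 0.0078, 0.011]
ee_rot: [0.993, 0.117, -0.0, 0.0]
ft_force: [0.9, 1.0, -0.7]
grip_width: -0.004
grasp_force: 0.4
```

Contact is light but present. I'll back off slightly, lift, swing clear and measure.

```bash
python3 -m crank '[[[0,0.4,0.3,0,0,0,0],[0,0.4,0.3,0,0,0,0],[0,0,0,5,0,0,0],[0,0,0,5,0,0,0],[0,-3.2,-4.5,0,0,0,0],[0,-3.2,-4.5,0,0,0,0],[0,-3.2,-4.5,0,0,0,0],[0,-3.2,-4.5,0,0,0,0],[0,-3.2,-4.5,0,0,0,0],[0,-3.2,-4.5,0,0,0,0],[0,-3.2,-4.5,0,0,0,0],[0,-3.2,-4.5,0,0,0,0],[0,0,0,0,0,0,0]]]'
python3 meas.py | grep -A2 new; python3 - <<'E'
from h import *
t=np.load('now.npz');cv2.imwrite('pics/p7.png',np.hstack([cv2.resize(a,(390,390),interpolation=2) for a in(t['scene'][190:320,200:330],t['top'][110:220,205:315])])[:,:,::-1])
E
```

```text
clock: 15.38
position: [0.3531, -0.3497, 0.1111]
ee_rot: [0.994, 0.113, -0.001, 0.0]
ft_force: [1.3, 0.3, -0.2]
grip_width: 0.003
grasp_force: 0.0
new top {'red': [0.5262, -0.0135], 'yellow': [0.6213, 0.1389], 'green': [0.5938, -0.0244], 'blue': [0.6613, 0.0829]} C [0.57375 0.0627 ]
  green ang -77.03661491842347 z 0.0675 dark arcs (mid,width,min) [(-79.25, 13.0, np.float32(77.0))]
  green ang -77.03661491842347 z 0.0335 dark arcs (mid,width,min) [(-73.75, 53.0, np.float32(150.0))]
new scene {'red': [0.5243, -0.0166], 'yellow': [0.6198, 0.1358], 'green': [0.5924, -0.0274], 'blue': [0.6594, 0.0801]} C [0.57205 0.0596 ]
  green ang -76.83475327144829 z 0.0675 dark arcs (mid,width,min) [(-152.75, 140.0, np.float32(51.0)), (-60.5, 36.5, np.float32(16.0))]
  green ang -76.83475327144829 z 0.0335 dark arcs (mid,width,min) [(-74.25, 56.0, np.float32(103.0))]
```

View pics/p7.png

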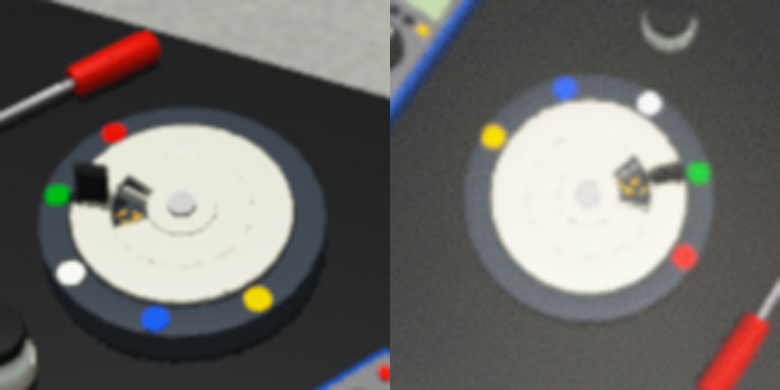

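The pointer and tab, at (665,174) in the right crop, line up with the green spot at (698,173). The measured angle is -74° to -77° against -77° for green, inside the ±5.8° that 9 mm allows. The robot is clear.

```bash
python3 -c "
from workcell import job;print(job.hand_in())"
```

```text
the job is handed in; nothing more can be done
None
```

I pushed the lid about 165° clockwise so its pointer points at the green spot, measured within about 3° (9 mm allows 5.8°), and handed the job in at about 15.5 s with the arm clear; no verdict came back.

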